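# Mark the depth of a shower valve's blind tube with a depth gauge

## Robot

A 7-joint arm with a two-finger parallel gripper is mounted at the origin on the work surface. World frame = base frame: x ahead of the robot, y to its left, z up, the work surface at z = 0. Lengths are in m, angles in rad, forces in N, time in s.
With the tool pointing down it reaches from about 0.425 to 0.875 m from the base axis. Payload 4.7 kg.
Tool frame: the origin (TCP) lies midway between the tips of the shut fingers; the grasp point (between the pads) lies 19 mm behind it; x points along the fingers, z is the direction in which the jaws open and shut, and the axes are right-handed (so a half turn about x gives the same grasp; the last joint's range is limited). The gripper opens to 87 mm and grips with 3 to 60 N. Pads are 19 mm wide; open, the fingers measure 117 mm over their backs; the gripper's body (75 mm by 190 mm) begins 51 mm behind the grasp point.
Start: joints at [1.324, 0.321, -0.07, 1.45, 0.023, 1.371, -0.057], TCP at [0.168, -0.628, 0.223] pointing down, gripper open.
Joint ranges: [-2.86, 2.86], [-0.3, 2.09], [-1.38, 1.24], [0.06, 2.45], [-1.56, 4.7], [0.09, 2.05], [-2.69, 2.69]. Speed limits (rad/s): [2.57, 2.57, 3.14, 3.14, 3.14, 3.14, 3.14].

## Interface

Orientations are given as a rotation vector (axis times angle).
In Python, from bench import ctrl gives the robot as it stands.
- The arm moves only by the shell command python3 -m pendant 'ROWS' [OPENING] [FORCE]. ROWS is JSON, a list of rows, each an object with "travel": the shift along the tool's x, y, z in m, a list of three; "twist": the turn about the tool's x in rad. In form: [{"travel": [x, y, z], "twist": twist}, ...]. A call has 1 to 10 rows; each row is the pose to reach, as a shift and turn from the pose measured when the call began, along the tool's axes at that moment; what a row does not reach only later rows make up. A row lasts 1/8 s, in which the tool goes at most 62.5 mm and 10.7 degrees, less where a joint would pass 70% of its speed; a pose out of reach is approached as far as the arm can. A call with a gripper value outside its range is refused whole. OPENING is the opening, from -1 (shut) to 1 (fully open), so that 0 is half open, set as the call begins (- or left out, the last holds). The fingers move at their own pace and stop on an object; FORCE is the grip in N (left out, the last holds). Time passes only in rows, so rows that repeat a pose let the fingers close. It gives the time, the measured TCP pose, the force and the opening at its end, in the units of the state.
- ctrl.get_state(): the state, without advancing time (a new reading comes with each control period).
- ctrl.get_image(name): name is "scene" or "top" or "wrist"; returns the picture (480x640x3 uint8, red, green, blue); there is no depth.
- ctrl.camera_model(name): a dict with "K" (3x3 intrinsics, pixels), "rvec" (rotation vector, rad) and "tvec" (3), from world to camera coordinates, as OpenCV has them; the wrist camera has in their place "T_tool_cam" (4x4, takes a point from camera to tool coordinates, whose origin is the TCP and whose axes are the tool frame's). Camera axes: x right, y down, z forward; pixel columns grow to the right and rows downward; lengths in m; the calibration is good to about 2 mm. A picture is of the moment at which its call begins: read the wrist's pose just before it. camera_model takes no time and is no camera call.
- ctrl.close_job(): hands the job in, once; it reports no verdict.
The state is a dict: "time": time; "joint_positions": joint angles; "qd": joint speeds; "joint_torque": joint torques, N m; "position": TCP position; "tool_rot": TCP orientation; "ft_force": force on the tool from outside, world axes, zero at the start; "torque": the same for the moment, N m; "grip_width": opening from 0.0 (shut) to 1.0 (fully open).
Only numpy, scipy, OpenCV 4.12 (cv2) and the standard library are available. Lean on these libraries where they do the work, as an engineer would, in place of code of your own. Each camera call takes 0.05 s, during which the arm holds its last target.

## Task

Take the depth gauge out of its wooden holder, put its rod down the open tube of the shower valve and press it gently down until you feel it stand firmly on the bottom of the tube, so that the tube's rim pushes the stiff brass collar up the rod and marks the depth. Leave the gauge standing in the tube like that, rod on the bottom and collar on the rim, and let go; do not ram the bottom, and leave the other goods on the counter where they are.

Things in the scene. Friction and masses are not known exactly. Their poses are not given: they have to be found in the camera images.
- gauge: depth gauge, upright, 170 mm tall, about 135 g with its collar. Origin: centre of the rod's lower end; z runs up the rod. Aluminium rod 12 mm in diameter (its end is chamfered to 8 mm over 3 mm) with thin dark rings every 10 mm; from 130 to 170 mm above the origin a black round grip 22 mm in diameter, to be held. At the start its lower end stands on the bottom of the holder's hole.
- collar (a joint): position of the brass collar on the gauge's rod, in m: the collar's lower face lies 30 mm plus this value above the rod's lower end; grows upward, 0 to 0.08. At the start it is 0 to 0.008. The collar grips the rod: it takes about 6 N along the rod to slide it, at slow speed, and it stays where it is left. The gauge's weight cannot slide it.
- collar_face (a point): centre of the lower face of the collar, a brass ring 30 mm in outer diameter and 12 mm high around the rod
- valve: shower valve, fixed to the counter: grey square foot 90 x 90 x 8 mm, steel side ports with brass ends along its y axis (88 mm over all, axis 36 mm up, at most 32 mm in diameter), and in the middle an upright steel tube, outer diameter 36 mm, top 105 mm above the counter. Origin: centre of the foot's underside, z up. Its yaw varies.
- valve_rim (a point): centre of the tube's mouth, 105 mm above the counter. Bore 16 mm in diameter, upright, blind; its depth varies from 62 to 95 mm and must be felt for. The rigid bottom (top of a plug stop_c0, centre 15 mm lower) must not be pressed with more than 15 N; 3 to 8 N kept up for a moment make a sure reading (all on top of the collar's 6 N on the rim)
- holder: wooden block 75 x 75 x 35 mm, fixed to the counter, that holds the gauge upright in a hole 13.5 mm in diameter and 25 mm deep at its middle. Origin: centre of its underside, z up. Valve and holder may be on either side.
- tape: bystander: roll of masking tape lying flat, 90 mm in diameter, 48 mm high. Origin: centre of its underside.
- carton: bystander: closed cardboard carton 90 x 140 x 45 mm. Origin: centre of its underside.
- tee: bystander: white plastic pipe tee, 100 mm long and 73 mm high, lying on its run with the branch up. Origin: centre of its underside.

How it is judged:
On the way, in this order (a step that is already met when the one before it is completed fails the run):
1. the gauge is lifted out of its holder (height (world z) of gauge above 0.06 m), for 0.1 s.
2. the rod is at least 10 mm down the valve's tube (horizontal distance between gauge and valve_rim below 0.006 m and height (world z) of gauge below 0.095 m), for 0.05 s.
3. the rod is pressed on the bottom of the tube with more than 2 N (and within 2 mm of it) with the collar on the rim (within 3 mm) (z of stop_c0 in the frame of gauge above -0.017 m and horizontal distance between gauge and valve_rim below 0.006 m and height (world z) of collar_face above 0.102 m and z of collar_face in the frame of valve_rim below 0.003 m and angle between gauge's own z axis and vertical below 0.07 rad and contact force between gauge and stop_c0 above 2 N), for 0.1 s.
At the end, for the whole second after the job is handed in: the gauge stands upright (within 4 degrees) in the valve's tube, rod's lower end within 2 mm of the tube's bottom, collar's lower face within 3 mm of the rim, at rest and released (z of stop_c0 in the frame of gauge above -0.017 m and horizontal distance between gauge and valve_rim below 0.006 m and height (world z) of collar_face above 0.102 m and z of collar_face in the frame of valve_rim below 0.003 m and angle between gauge's own z axis and vertical below 0.07 rad and linear speed of gauge below 0.02 m/s and contact force between the fingers and gauge below 0.1 N); the robot touches nothing.
It fails at once if the rod pressed on the bottom of the tube with more than 15 N (contact force between gauge and stop_c0 above 15 N).
It fails at once if the tape is shifted by more than 15 mm (distance of tape from where it was at the start of the episode above 0.015 m).
It fails at once if the carton is shifted by more than 15 mm (distance of carton from where it was at the start of the episode above 0.015 m).
It fails at once if the tee is shifted by more than 15 mm (distance of tee from where it was at the start of the episode above 0.015 m).
It also fails if it takes over 56 s, if anything falls off the work surface, if the arm or the gripper's body presses on something with over 40 N, if the wrist force passes 120 N, or if a joint passes its speed limit or range.

## Working session

There is one attempt and no reset: what is moved stays moved. The work goes in short steps, Python scripts to look and compute and a shell command to move; the robot and the scene stay as the last step left them, time stands still between calls to the robot, and variables do not carry over. Pictures are saved under pics/ and viewed, and the job is handed in when it is done.

```bash
mkdir -p pics; ls; python3 - <<'E'
from bench import ctrl
import cv2,numpy as np
s=ctrl.get_state(); print(s)
for n in ["scene","top","wrist"]:
    im=ctrl.get_image(n); cv2.imwrite(f"pics/{n}0.png",im[:,:,::-1])
    m=ctrl.camera_model(n); print(n,{k:np.round(v,4).tolist() for k,v in m.items()})
E
```

```text
pics
{'time': 0.0, 'joint_positions': array([ 1.32412631,  0.3218318 , -0.0700938 ,  1.45167913,  0.02258631,
        1.37079129, -0.05690138]), 'qd': array([-1.18319110e-04,  2.03818381e-03, -6.35019953e-04,  4.92814481e-04,
       -1.27645878e-03, -6.22524443e-05, -1.50737123e-03]), 'joint_torque': array([-3.63234549e-04, -4.91289425e+01, -4.04488603e-01, -3.12534034e+01,
       -6.41851220e-02,  4.36690589e-02,  1.73252138e-04]), 'position': array([ 0.16740467, -0.62749822,  0.22145379]), 'tool_rot': array([ 1.01611163,  1.32297254, -1.01427012]), 'ft_force': array([-0.36088455,  0.6081705 , -0.24671562]), 'torque': array([ 0.02718573,  0.00224445, -0.01435092]), 'grip_width': 1.0027829471690541}
scene {'K': [[535.2047, 0.0, 323.9351], [0.0, 535.2047, 238.0769], [0.0, 0.0, 1.0]], 'rvec': [2.2257, 0.7329, -0.317], 'tvec': [-0.4432, -0.2006, 1.271]}
top {'K': [[541.4344, 0.0, 319.3744], [0.0, 541.4344, 243.4197], [0.0, 0.0, 1.0]], 'rvec': [2.1924, -2.152, 0.0723], 'tvec': [-0.061, 0.5995, 1.0339]}
wrist {'K': [[417.8978, 0.0, 315.3195], [0.0, 417.8978, 241.8774], [0.0, 0.0, 1.0]], 'T_tool_cam': [[-0.0001, -0.2822, 0.9593, -0.1613], [0.0008, -0.9593, -0.2822, 0.0777], [1.0, 0.0007, 0.0003, -0.0003], [0.0, 0.0, 0.0, 1.0]]}
```

View pics/scene0.png

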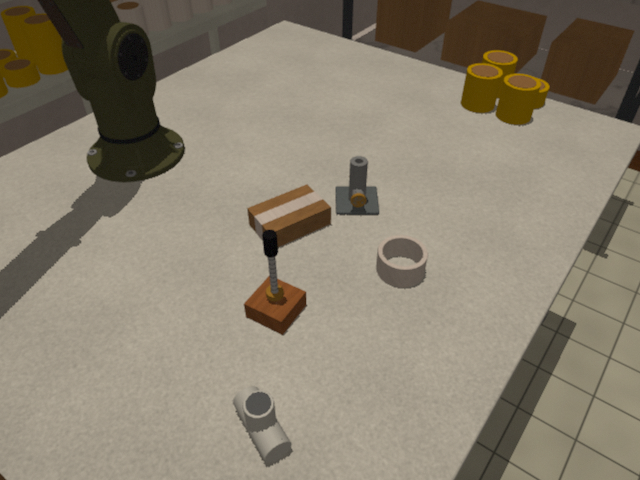

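View pics/top0.png

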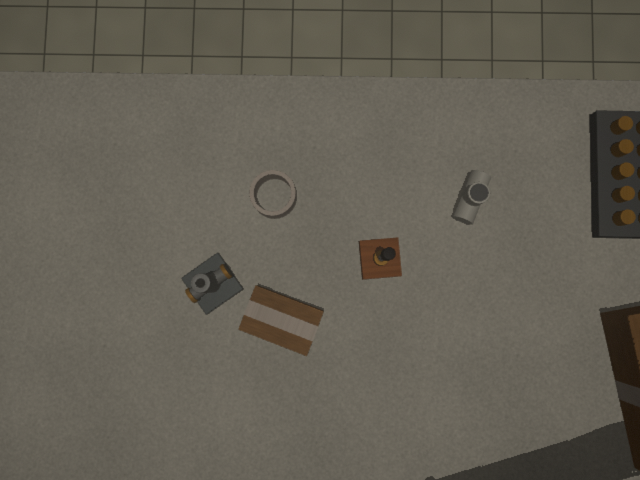

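View pics/wrist0.png

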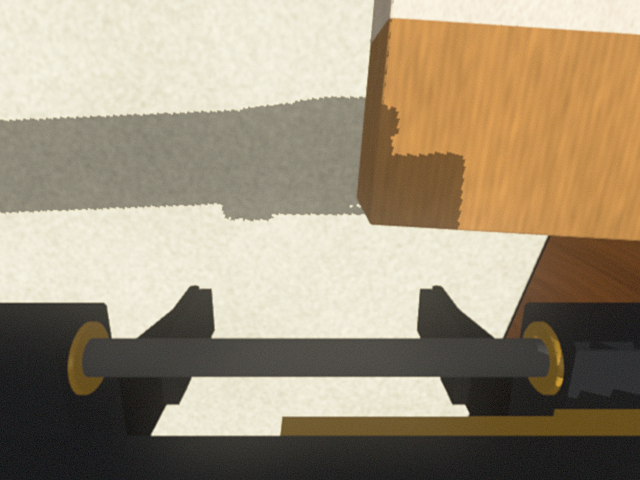

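The scene view shows the gauge's grip top near (270,234) and the valve mouth near (359,160). The top view shows the grip near (388,254), the mouth near (201,283) and the holder near (381,258). The wrist view shows only the carton and a corner of the holder. Next I refine these with crops and masks.

```bash
cat > h.py <<'E'
import cv2,numpy as np
from bench import ctrl
def ray(n,uv):
    m=ctrl.camera_model(n);R=cv2.Rodrigues(np.array(m["rvec"],float))[0];t=np.array(m["tvec"],float)
    d=R.T@np.linalg.inv(m["K"])@np.array([uv[0],uv[1],1.]);return -R.T@t,d/np.linalg.norm(d)
def plane(n,uv,z):
    c,d=ray(n,uv);return c+d*(z-c[2])/d[2]
def tri(a,b):
    (c1,d1),(c2,d2)=a,b
    s=np.linalg.lstsq(np.c_[d1,-d2],c2-c1,rcond=None)[0]
    p,q=c1+s[0]*d1,c2+s[1]*d2;return (p+q)/2,np.linalg.norm(p-q)
def proj(n,P):
    m=ctrl.camera_model(n);return cv2.projectPoints(np.array(P,float).reshape(-1,3),np.array(m["rvec"],float),np.array(m["tvec"],float),np.array(m["K"],float),None)[0].reshape(-1,2)
E
python3 - <<'E'
from h import *
print("cams",ray("top",(320,240)),ray("scene",(320,240)))
print("grip rough",tri(ray("top",(388,254)),ray("scene",(270,234))))
print("mouth rough",tri(ray("top",(201,283)),ray("scene",(359,160))))
t=cv2.imread("pics/top0.png");s=cv2.imread("pics/scene0.png")
def crop(im,x,y,w,h,k):return cv2.resize(im[y:y+h,x:x+w],None,fx=k,fy=k,interpolation=cv2.INTER_NEAREST)
a=np.hstack([crop(t,355,235,50,50,8)[:400],crop(t,175,250,50,50,8)])
b=np.hstack([crop(s,245,225,50,50,8),crop(s,334,150,50,50,8)])
def g(x):return (255*(x/255.)**.5).astype(np.uint8)
cv2.imwrite("pics/cropt.png",g(a));cv2.imwrite("pics/crops.png",g(b))
E
```

```text
cams (array([ 0.51421198, -0.06686067,  1.07852966]), array([ 0.0878735 ,  0.01498544, -0.99601892])) (array([ 0.98896284, -0.59522495,  0.72090575]), array([-0.43791619,  0.58243418, -0.68483563]))
grip rough (array([ 0.5725896 , -0.16679496,  0.17681902]), np.float64(0.0005518286822408259))
mouth rough (array([0.51888226, 0.16031321, 0.10630032]), np.float64(0.0006845335182712033))
```

View pics/cropt.png

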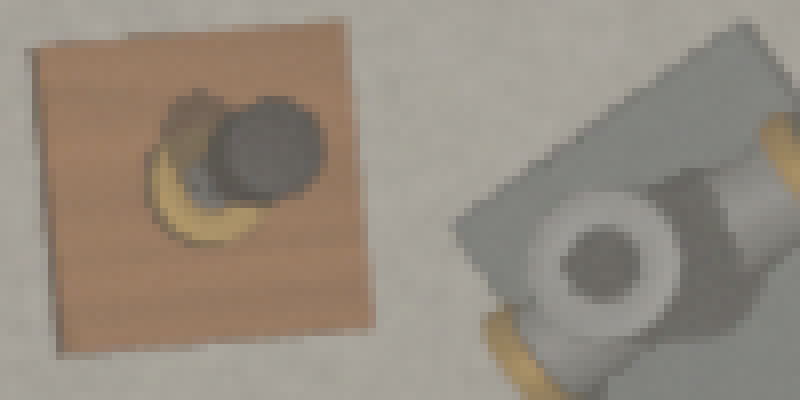

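View pics/crops.png

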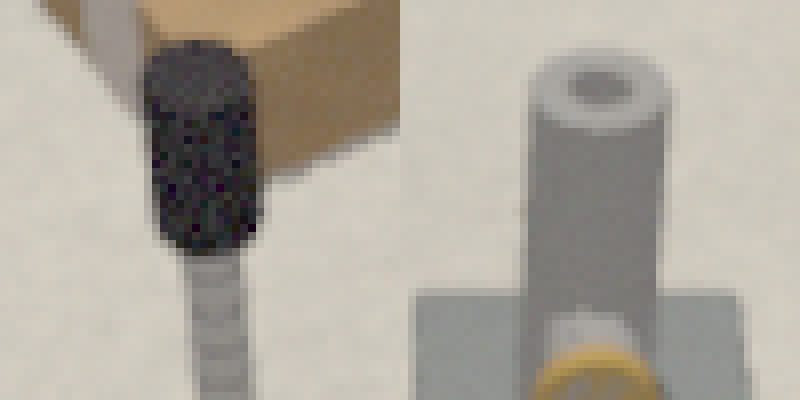

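The crops give grip-top centre (388.5,252.9) and mouth (199.8,282.5) in the top view, and (269.1,233.5) and (358.5,160.4) in the scene view.

```bash
python3 - <<'E'
from h import *
np.set_printoptions(precision=4,suppress=True)
for n,a,b,z in [("grip",(388.5,252.9),(269.1,233.5),.18),("mouth",(199.8,282.5),(358.5,160.4),.105)]:
    print(n,tri(ray("top",a),ray("scene",b)),plane("top",a,z),plane("scene",b,z))
# holder centroid via mask on top
t=cv2.imread("pics/top0.png");s=cv2.imread("pics/scene0.png")
# holder top corners top view (crop coords)
c=[(38,45),(346,18),(374,325),(62,352)]
P=[plane("top",(355+x/8-.5,235+y/8-.5),.035) for x,y in c];print(np.array(P),np.mean(P,0))
# bystanders rough
for n,uv,z in [("tape",(274,194),.048),("tee",(478,193),.073),("carton",(282,320),.045)]: print(n,plane("top",uv,z))
for uv in [(256,287),(323,306),(308,354),(240,330)]: print("carton c",plane("top",uv,.045))
st=ctrl.get_state();R=cv2.Rodrigues(st["tool_rot"])[0];print(R,st["position"])
E
```

```text
grip (array([ 0.5735, -0.168 ,  0.1793]), np.float64(0.0015513345990554772)) [ 0.574  -0.1674  0.18  ] [ 0.5734 -0.1691  0.18  ]
mouth (array([0.5185, 0.1619, 0.1045]), np.float64(0.002400916159390748)) [0.5195 0.1626 0.105 ] [0.5181 0.1604 0.105 ]
[[ 0.6074 -0.127   0.035 ]
 [ 0.6153 -0.2012  0.035 ]
 [ 0.5414 -0.2085  0.035 ]
 [ 0.5335 -0.1338  0.035 ]] [ 0.5744 -0.1676  0.035 ]
tape [0.6925 0.039  0.048 ]
tee [ 0.6964 -0.3455  0.073 ]
carton [0.4519 0.0178 0.045 ]
carton c [0.5133 0.069  0.045 ]
carton c [ 0.4798 -0.0594  0.045 ]
carton c [ 0.3894 -0.0328  0.045 ]
carton c [0.4315 0.097  0.045 ]
[[-0.0005  0.9662  0.2579]
 [ 0.0014  0.2579 -0.9662]
 [-1.     -0.0001 -0.0015]] [ 0.1674 -0.6276  0.2217]
```

Both views agree: gauge axis ≈ (0.574, -0.168), confirmed by the holder centre, and mouth ≈ (0.519, 0.1615). The triangulated heights, 0.179 and 0.1045, match the given 0.180 and 0.105. I move above the gauge in ten rows.

```bash
python3 -m pendant '[{"travel":[-0.015,0.04,-0.026],"twist":0},{"travel":[-0.03,0.09,-0.06],"twist":0},{"travel":[-0.03,0.14,-0.093],"twist":0},{"travel":[-0.03,0.19,-0.126],"twist":0},{"travel":[-0.03,0.24,-0.16],"twist":0},{"travel":[-0.03,0.29,-0.193],"twist":0},{"travel":[-0.03,0.34,-0.226],"twist":0},{"travel":[-0.03,0.39,-0.26],"twist":0},{"travel":[-0.03,0.44,-0.293],"twist":0},{"travel":[-0.03,0.48,-0.32],"twist":0}]' 1 20
```

```text
time: 1.4
position: [0.5499, -0.1922, 0.252]
tool_rot: [1.015, 1.323, -1.013]
ft_force: [0.1, -0.6, -0.2]
grip_width: 0.999
```

```bash
cat >> h.py <<'E'
def wcam(st):
    m=ctrl.camera_model("wrist");T=np.eye(4);T[:3,:3]=cv2.Rodrigues(np.array(st["tool_rot"],float))[0];T[:3,3]=st["position"]
    return T@np.array(m["T_tool_cam"]),np.array(m["K"],float)
def wplane(st,uv,z):
    T,K=wcam(st);d=T[:3,:3]@np.linalg.inv(K)@np.array([uv[0],uv[1],1.]);c=T[:3,3];return c+d*(z-c[2])/d[2]
def wproj(st,P):
    T,K=wcam(st);p=np.linalg.inv(T)@np.append(P,1);q=K@p[:3];return q[:2]/q[2]
def totool(st,w):
    return cv2.Rodrigues(np.array(st["tool_rot"],float))[0].T@np.array(w,float)
def snap(name):
    st=ctrl.get_state();im=ctrl.get_image("wrist")[:,:,::-1].copy();cv2.imwrite(name,im);return st,im
np.set_printoptions(precision=4,suppress=True)
E
python3 - <<'E'
from h import *
st,im=snap("pics/w1.png")
print(st["position"],wproj(st,(.574,-.168,.18)),wproj(st,(.574,-.168,.04)),totool(st,np.array([.574,-.168,.18])-st["position"]))
E
```

```text
[ 0.5499 -0.1922  0.252 ] [285.8184 207.3516] [296.7587 175.4259] [ 0.072   0.0295 -0.017 ]
```

View pics/w1.png

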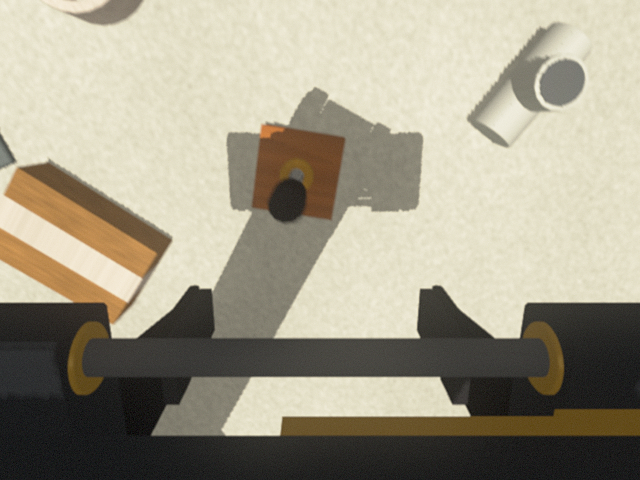

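The wrist view shows the grip at about (287,203), close to the predicted (286,207). I measure it with a mask.

```bash
python3 - <<'E'
from h import *
im=cv2.imread("pics/w1.png");st=ctrl.get_state()
g=im.max(2)[150:240,240:340]
for thr in (35,45,55):
    n,l,s,c=cv2.connectedComponentsWithStats((g<thr).astype(np.uint8));i=1+s[1:,4].argmax();print(thr,s[i],c[i])
cv2.imwrite("pics/w1c.png",cv2.resize((255*(np.clip(im[150:240,240:340]/160.,0,1))**.5).astype(np.uint8),None,fx=6,fy=6,interpolation=0))
for uv in [(287,203),(287,205)]: print(wplane(st,uv,.18))
E
```

```text
35 [56 35  1  1  1] [56. 35.]
45 [ 33  30  32  41 619] [50.7561 48.1502]
55 [  29   29   37   42 1151] [47.6464 50.1981]
[ 0.5806 -0.16    0.18  ]
[ 0.5795 -0.1603  0.18  ]
```

View pics/w1c.png

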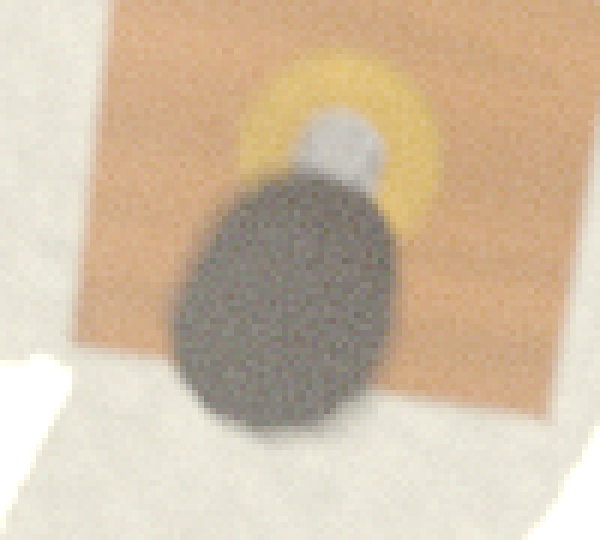

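The arm was still settling, so I look at the state again and take a second picture.

```bash
python3 - <<'E'
from h import *
st,im=snap("pics/w2.png")
print(st["position"],st["qd"],wproj(st,(.574,-.168,.18)),wproj(st,(.574,-.168,.04)),totool(st,np.array([.574,-.168,.18])-st["position"]))
u,v=wproj(st,(.574,-.168,.18)).astype(int);print(u-50,v-45)
cv2.imwrite("pics/w2c.png",cv2.resize((255*(np.clip(im[v-45:v+45,u-50:u+50]/160.,0,1))**.5).astype(np.uint8),None,fx=6,fy=6,interpolation=0))
E
```

```text
[ 0.5539 -0.1848  0.252 ] [ 0.0278 -0.037   0.0057  0.045  -0.0405  0.0258  0.1438] [297.6005 217.6105] [304.8656 182.8738] [ 0.0721  0.0235 -0.0103]
247 172
```

View pics/w2c.png

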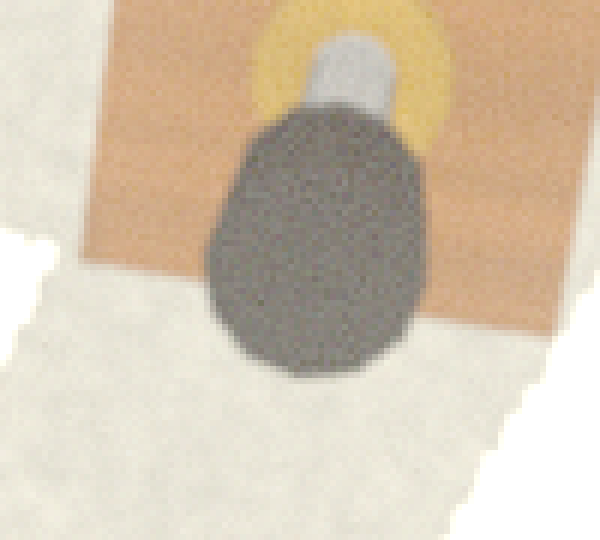

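The disc centre is at (299,216) against the predicted (298,218), within 1 mm. I move laterally and check before going lower.

```bash
python3 -m pendant '[{"travel":[0.0,0.024,-0.010],"twist":0},{"travel":[0.01,0.024,-0.010],"twist":0},{"travel":[0.02,0.024,-0.010],"twist":0},{"travel":[0.03,0.024,-0.010],"twist":0},{"travel":[0.03,0.024,-0.010],"twist":0},{"travel":[0.03,0.024,-0.010],"twist":0}]'; python3 - <<'E'
from h import *
st=ctrl.get_state();print(st["position"],st["qd"],totool(st,np.array([.5745,-.1683,.162])-st["position"]))
E
```

```text
time: 2.25
position: [0.5723, -0.1716, 0.2222]
tool_rot: [1.012, 1.327, -1.004]
ft_force: [-0.6, 0.2, -0.1]
grip_width: 0.999
[ 0.5723 -0.1716  0.2222] [-0.0029 -0.0035 -0.0026 -0.0084 -0.0017  0.0001  0.0005] [ 0.0602  0.0028 -0.0023]
```

```bash
python3 -m pendant '[{"travel":[0.0,0.003,-0.0025],"twist":0},{"travel":[0.02,0.003,-0.0025],"twist":0},{"travel":[0.04,0.003,-0.0025],"twist":0},{"travel":[0.06,0.003,-0.0025],"twist":0},{"travel":[0.08,0.003,-0.0025],"twist":0},{"travel":[0.08,0.003,-0.0025],"twist":0},{"travel":[0.08,0.003,-0.0025],"twist":0}]'; python3 - <<'E'
from h import *
st,im=snap("pics/w3.png");print(st["position"],st["qd"],totool(st,np.array([.5745,-.1683,.162])-st["position"]), cv2.Rodrigues(st["tool_rot"])[0][:,0])
E
```

```text
time: 3.12
position: [0.5751, -0.168, 0.1426]
tool_rot: [1.012, 1.327, -1.003]
ft_force: [0.5, -0.4, -0.6]
grip_width: 0.997
[ 0.5751 -0.168   0.1426] [ 0.0016 -0.01   -0.0044 -0.011  -0.0004  0.     -0.001 ] [-0.0194 -0.0005  0.0001] [ 0.0021  0.0053 -1.    ]
```

View pics/w3.png

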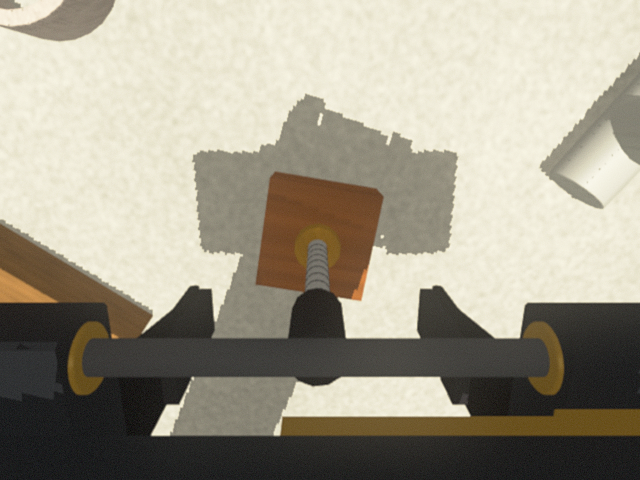

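The grip stands midway between the fingers (column ≈ 316). I close on it.

```bash
python3 -m pendant '[{"travel":[0,0,0],"twist":0},{"travel":[0,0,0],"twist":0},{"travel":[0,0,0],"twist":0},{"travel":[0,0,0],"twist":0},{"travel":[0,0,0],"twist":0},{"travel":[0,0,0],"twist":0}]' -1 35
```

```text
time: 3.92
position: [0.5753, -0.168, 0.143]
tool_rot: [1.012, 1.326, -1.003]
ft_force: [-0.3, -0.0, 0.7]
grip_width: 0.404
```

```bash
python3 -m pendant '[{"travel":[0,0,0],"twist":0},{"travel":[0,0,0],"twist":0},{"travel":[0,0,0],"twist":0},{"travel":[0,0,0],"twist":0}]' -1 35;  python3 -m pendant '[{"travel":[0,0,0],"twist":0},{"travel":[0,0,0],"twist":0}]'
```

```text
time: 4.42
position: [0.5753, -0.1682, 0.143]
tool_rot: [1.012, 1.326, -1.003]
ft_force: [0.5, -0.5, -0.8]
grip_width: 0.241
time: 4.68
position: [0.5753, -0.1682, 0.143]
tool_rot: [1.012, 1.326, -1.003]
ft_force: [-0.6, -0.2, -0.6]
grip_width: 0.241
```

```bash
python3 -m pendant '[{"travel":[-0.01,0,0],"twist":0},{"travel":[-0.025,0,0],"twist":0},{"travel":[-0.045,0,0],"twist":0},{"travel":[-0.07,0,0],"twist":0},{"travel":[-0.095,0,0],"twist":0},{"travel":[-0.115,0,0],"twist":0},{"travel":[-0.125,0,0],"twist":0},{"travel":[-0.125,0,0],"twist":0},{"travel":[-0.125,0,0],"twist":0}]'; python3 - <<'E'
from h import *
st,im=snap("pics/w4.png");s=ctrl.get_image("scene")[:,:,::-1];cv2.imwrite("pics/s4.png",s)
print(st["position"],st["ft_force"],totool(st,np.array([.519,.1615,.262])-st["position"]))
E
```

```text
time: 5.8
position: [0.5745, -0.1687, 0.2672]
tool_rot: [1.012, 1.327, -1.004]
ft_force: [0.4, -0.1, -2.3]
grip_width: 0.239
[ 0.5745 -0.1687  0.2672] [ 0.4017 -0.1069 -2.2925] [ 0.0068  0.0348 -0.333 ]
```

View pics/s4.png

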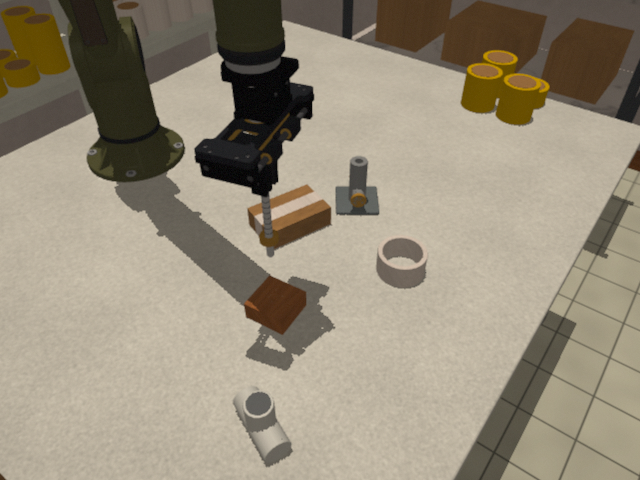

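View pics/w4.png

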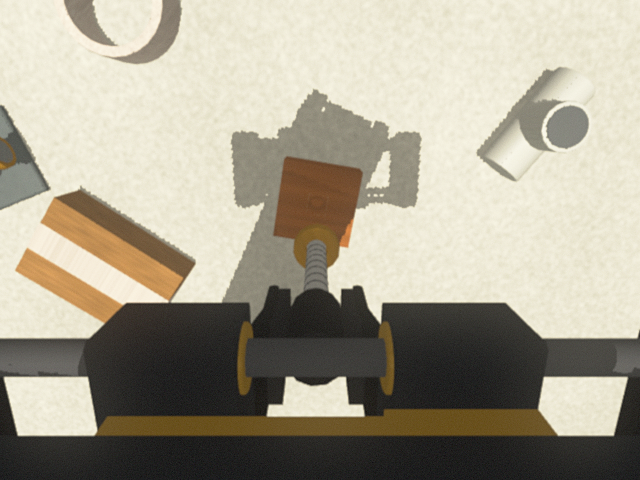

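The gauge is lifted and upright in the grip. In the scene view the holder is empty and the rod tip is at about (270,255). I move toward the valve, stopping about 30 mm short so the wrist camera can see the mouth past the collar.

```bash
python3 -m pendant '[{"travel":[0,0,-0.02],"twist":0},{"travel":[0,0,-0.06],"twist":0},{"travel":[0,0,-0.105],"twist":0},{"travel":[0,0.001,-0.15],"twist":0},{"travel":[0,0.002,-0.195],"twist":0},{"travel":[0,0.003,-0.24],"twist":0},{"travel":[0,0.004,-0.285],"twist":0},{"travel":[0,0.005,-0.315],"twist":0},{"travel":[0,0.005,-0.333],"twist":0},{"travel":[0,0.005,-0.333],"twist":0}]';python3 -m pendant '[{"travel":[0,0,0],"twist":0},{"travel":[0,0,0],"twist":0},{"travel":[0,0,0],"twist":0},{"travel":[0,0,0],"twist":0}]'; python3 - <<'E'
from h import *
st,im=snap("pics/w5.png");
for n in("scene","top"): cv2.imwrite(f"pics/{n}5.png",ctrl.get_image(n)[:,:,::-1])
print(st["position"],st["qd"],totool(st,np.array([.519,.1615,.262])-st["position"]),wproj(st,(.519,.1615,.105)))
E
```

```text
time: 7.15
position: [0.4894, 0.1549, 0.2685]
tool_rot: [1.01, 1.329, -1.002]
ft_force: [-0.1, -0.2, -0.9]
grip_width: 0.242
time: 7.65
position: [0.4896, 0.1545, 0.2685]
tool_rot: [1.01, 1.328, -1.002]
ft_force: [-0.2, -0.3, -1.4]
grip_width: 0.24
[0.4896 0.1545 0.2685] [-0.0016 -0.     -0.0042 -0.0007 -0.0013  0.0013 -0.0012] [0.0066 0.0302 0.0012] [318.0559 183.0789]
```

View pics/w5.png

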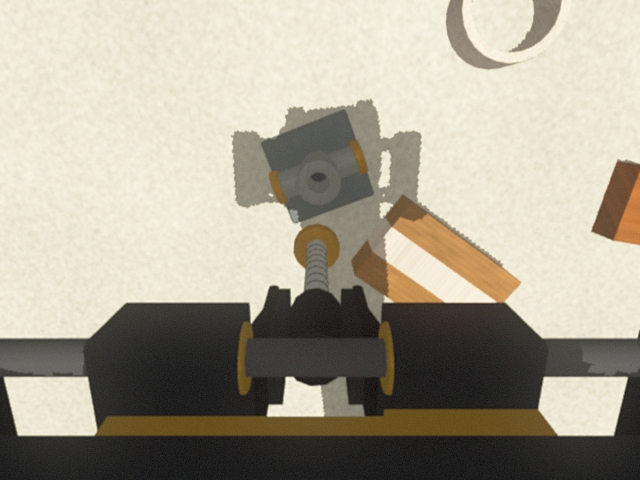

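View pics/scene5.png

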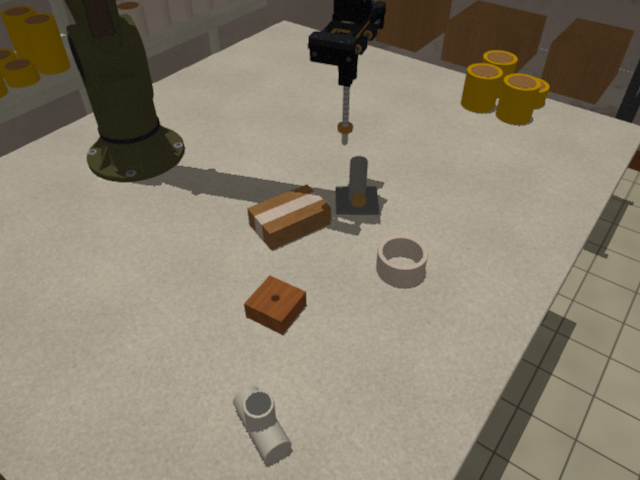

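View pics/top5.png

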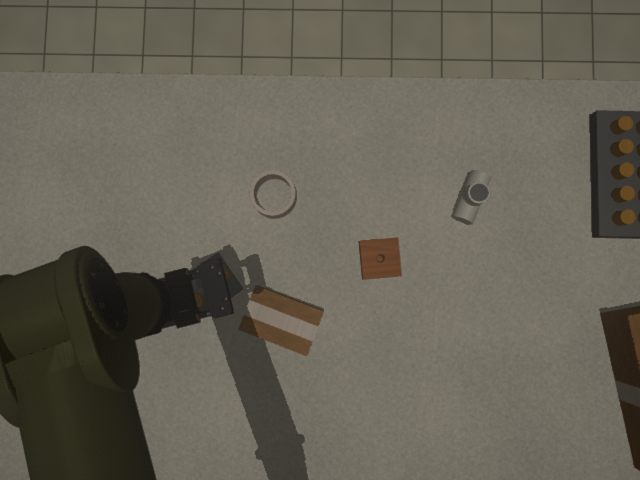

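The wrist view shows the tube rim near (319,180), predicted (318,183), and the collar near (317,247). I refine both and compare them with the expected positions.

```bash
python3 - <<'E'
from h import *
im=cv2.imread("pics/w5.png");x,y=270,150
c=cv2.resize((255*(np.clip(im[y:y+125,x:x+100]/150.,0,1))**.5).astype(np.uint8),None,fx=6,fy=6,interpolation=0)
cv2.imwrite("pics/w5c.png",c[:600]);cv2.imwrite("pics/w5d.png",c[400:])
hsv=cv2.cvtColor(im,cv2.COLOR_BGR2HSV)
m=cv2.inRange(hsv,(8,100,40),(30,255,255));m[:222]=0;m[280:]=0;m[:,:285]=0;m[:,350:]=0
n,l,s,cc=cv2.connectedComponentsWithStats(m);print(s,cc)
st=ctrl.get_state();p=st["position"]
for c0 in(0,.004,.008):
  for dz in (0,.012): print(c0,dz,wproj(st,(p[0],p[1],p[2]-.133+.03+c0+dz)))
print("tip",wproj(st,(p[0],p[1],p[2]-.133)))
E
```

```text
[[     0      0    640    480 306124]
 [   294    224     45     44   1076]] [[319.5104 239.4883]
 [316.5353 242.8271]]
0 0 [316.3256 242.1735]
0 0.012 [316.2829 247.5052]
0.004 0 [316.3118 243.9005]
0.004 0.012 [316.2679 249.3874]
0.008 0 [316.2975 245.677 ]
0.008 0.012 [316.2524 251.326 ]
tip [316.418  230.6102]
```

View pics/w5c.png

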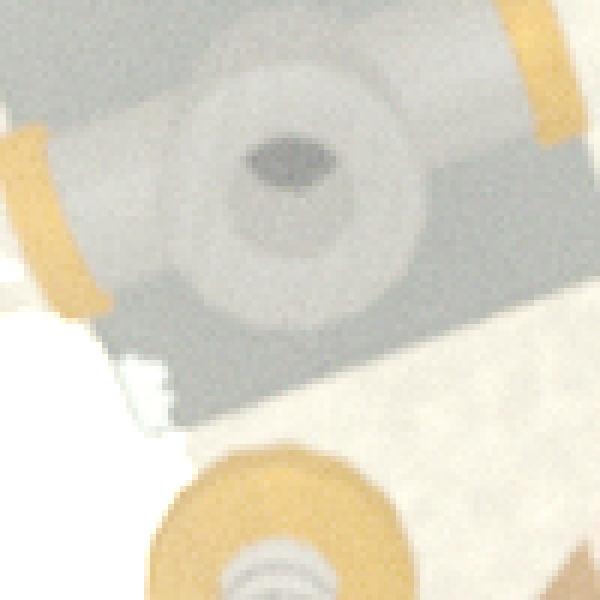

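The bore centre is at (318.2,182.4) against the predicted (318.1,183.1), and the collar axis also agrees within 0.5 mm. I go over the mouth.

```bash
python3 -m pendant '[{"travel":[0,0.01,0.0005],"twist":0},{"travel":[0,0.022,0.001],"twist":0},{"travel":[0,0.0305,0.001],"twist":0},{"travel":[0,0.0305,0.001],"twist":0},{"travel":[0,0.0305,0.001],"twist":0},{"travel":[0,0.0305,0.001],"twist":0}]'; python3 - <<'E'
from h import *
st,im=snap("pics/w6.png");sc=ctrl.get_image("scene")[:,:,::-1]
cv2.imwrite("pics/s6c.png",cv2.resize((255*(np.clip(sc[110:210,310:410]/200.,0,1))**.5).astype(np.uint8),None,fx=6,fy=6,interpolation=0))
R=cv2.Rodrigues(st["tool_rot"])[0]
print(st["position"],st["qd"],R,st["ft_force"],totool(st,np.array([.519,.1615,.238])-st["position"]))
p=st["position"];print(proj("scene",[(p[0],p[1],p[2]-.133),(.519,.1615,.105)]))
E
```

```text
time: 8.55
position: [0.5189, 0.1621, 0.2686]
tool_rot: [1.009, 1.328, -1.002]
ft_force: [-0.1, -0.5, -1.9]
grip_width: 0.241
[0.5189 0.1621 0.2686] [-0.0001 -0.0046 -0.0002  0.0004  0.0014 -0.0013 -0.0002] [[ 0.0009  0.9629  0.27  ]
 [ 0.0048  0.27   -0.9628]
 [-1.      0.0022 -0.0044]] [-0.124  -0.5237 -1.9425] [ 0.0306 -0.0001  0.0007]
[[360.0054 147.1754]
 [359.1786 160.3085]]
```

View pics/s6c.png

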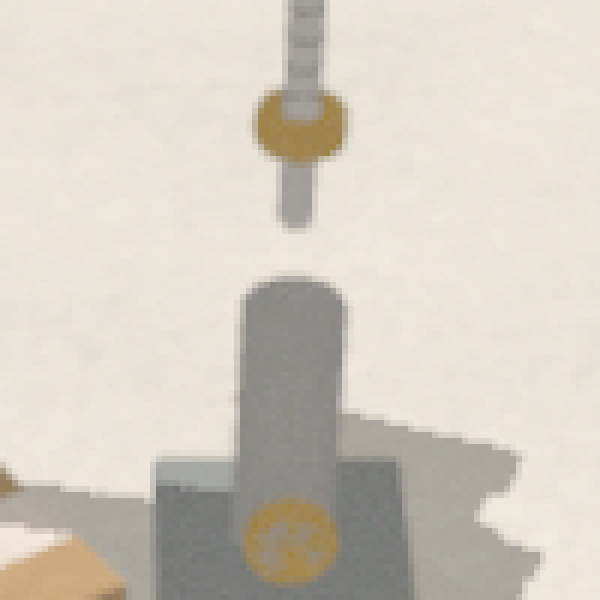

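View pics/w6.png

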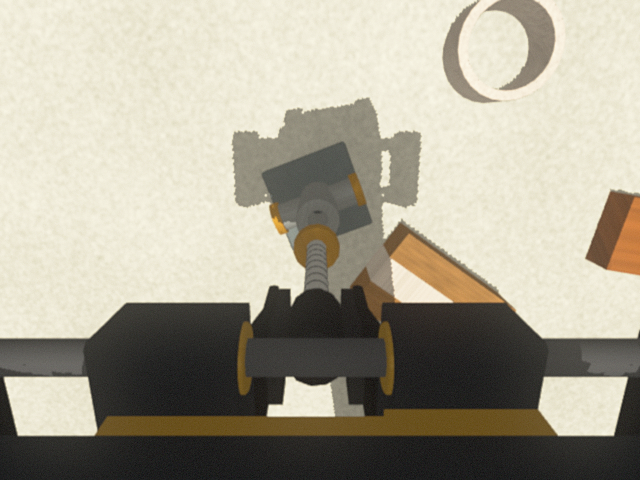

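In the scene crop the rod tip is almost exactly above the tube. I measure the rod's axis, including its tilt, against the projection of a vertical line.

```bash
python3 - <<'E'
from h import *
sc=ctrl.get_image("scene")[:,:,::-1].copy();cv2.imwrite("pics/s7.png",sc)
g=cv2.cvtColor(sc,cv2.COLOR_BGR2GRAY).astype(float)
st=ctrl.get_state();p=st["position"]
def edges(v,a,b,ref):
    w=ref-g[v,a:b]; w=np.clip(w,0,None); 
    e=g[v,a:b]; t=(ref+np.median(np.sort(e)[:4]))/2; i=np.where(e<t)[0]
    def sub(i0,i1): return i0+(t-e[i0])/(e[i1]-e[i0])*(i1-i0)
    return a+(sub(i[0],i[0]-1)+sub(i[-1],i[-1]+1))/2, (i[-1]-i[0]+1)
for v in list(range(100,124,4))+list(range(138,147,2))+list(range(162,184,4)):
    ref=np.median(np.r_[g[v,335:345],g[v,375:385]])
    c,w=edges(v,342,378,ref)
    # predicted axis x at row v
    P=p if v<150 else np.array([.519,.1615,0])
    zs=np.linspace(0,.3,400);q=proj("scene",np.c_[np.full(400,P[0]),np.full(400,P[1]),zs])
    pr=np.interp(-v,-q[:,1],q[:,0]) if False else q[np.abs(q[:,1]-v).argmin(),0]
    print(v,round(c,2),w,round(pr,2),round(c-pr,2))
E
```

```text
100 361.34 6 362.66 -1.32
104 361.13 6 362.43 -1.3
108 360.91 7 362.2 -1.3
112 360.63 6 361.98 -1.36
116 360.47 6 361.76 -1.3
120 360.23 6 361.55 -1.31
138 359.1 6 360.53 -1.44
140 359.07 6 360.42 -1.36
142 358.97 5 360.31 -1.34
144 358.78 6 360.2 -1.43
146 358.83 5 360.09 -1.27
162 358.58 18 359.08 -0.5
166 358.26 17 358.86 -0.6
170 357.99 17 358.64 -0.65
174 357.91 17 358.42 -0.51
178 357.92 17 358.19 -0.27Traceback (most recent call last):
  File "<stdin>", line 12, in <module>
  File "<stdin>", line 9, in edges
  File "<stdin>", line 8, in sub
IndexError: index 36 is out of bounds for axis 0 with size 36
```

The rod is vertical. The scene view suggests the rod is about 1.4 mm off along (.8,.6), while the wrist view says about 0.4 mm along tool y. I split the difference with +1 mm in tool y, which the chamfer's ±4 mm covers, and then start the insertion while watching the force.

```bash
python3 -m pendant '[{"travel":[0.005,0.001,0.0003],"twist":0},{"travel":[0.013,0.001,0.0003],"twist":0},{"travel":[0.02,0.001,0.0003],"twist":0},{"travel":[0.026,0.001,0.0003],"twist":0},{"travel":[0.031,0.001,0.0003],"twist":0},{"travel":[0.035,0.001,0.0003],"twist":0},{"travel":[0.035,0.001,0.0003],"twist":0}]'; python3 -m pendant '[{"travel":[0.005,0,0],"twist":0},{"travel":[0.01,0,0],"twist":0},{"travel":[0.015,0,0],"twist":0},{"travel":[0.015,0,0],"twist":0}]'; python3 - <<'E'
from h import *
st,im=snap("pics/w8.png");sc=ctrl.get_image("scene")[:,:,::-1]
cv2.imwrite("pics/s8c.png",cv2.resize((255*(np.clip(sc[110:210,310:410]/200.,0,1))**.5).astype(np.uint8),None,fx=6,fy=6,interpolation=0))
print(st["position"],st["ft_force"],st["torque"])
E
```

```text
time: 9.57
position: [0.5199, 0.1621, 0.2334]
tool_rot: [1.009, 1.329, -1.002]
ft_force: [-1.4, -0.3, -0.3]
grip_width: 0.238
time: 10.07
position: [0.5196, 0.1621, 0.2178]
tool_rot: [1.009, 1.329, -1.003]
ft_force: [0.8, -0.7, -1.4]
grip_width: 0.24
[0.5196 0.1621 0.2178] [ 0.7651 -0.7426 -1.4089] [-0.0449  0.0589  0.0178]
```

View pics/s8c.png

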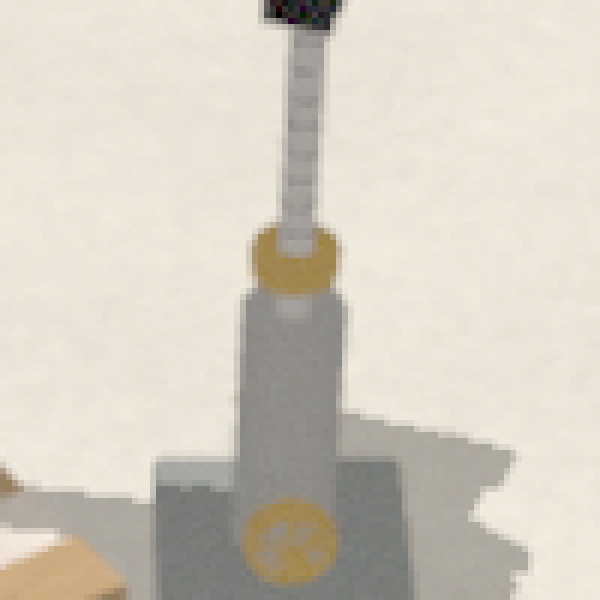

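The rod is 20 mm into the bore with no side load. I approach the collar contact in small steps, with a guard that only checks the force between calls.

```bash
cat > ok.py <<'E'
import sys,numpy as np
from bench import ctrl
s=ctrl.get_state();f=s["ft_force"]
print(" z %.4f xy %.4f %.4f F %s"%(s["position"][2],*s["position"][:2],np.round(f,1)))
sys.exit(0 if f[2]<float(sys.argv[1]) and np.hypot(f[0],f[1])<8 else 1)
E
python3 -m pendant '[{"travel":[0.002,0,0],"twist":0},{"travel":[0.004,0,0],"twist":0},{"travel":[0.006,0,0],"twist":0},{"travel":[0.006,0,0],"twist":0}]' >/dev/null && python3 ok.py 4 && \
python3 -m pendant '[{"travel":[0.001,0,0],"twist":0},{"travel":[0.002,0,0],"twist":0}]' >/dev/null && python3 ok.py 4 && \
python3 -m pendant '[{"travel":[0.001,0,0],"twist":0},{"travel":[0.002,0,0],"twist":0}]' >/dev/null && python3 ok.py 4 && \
python3 -m pendant '[{"travel":[0.001,0,0],"twist":0},{"travel":[0.002,0,0],"twist":0}]' >/dev/null && python3 ok.py 4 && \
python3 -m pendant '[{"travel":[0.001,0,0],"twist":0},{"travel":[0.002,0,0],"twist":0}]' >/dev/null && python3 ok.py 4 && \
python3 -m pendant '[{"travel":[0.001,0,0],"twist":0},{"travel":[0.002,0,0],"twist":0}]' >/dev/null && python3 ok.py 4
```

```text
z 0.2122 xy 0.5198 0.1622 F [ 0.1 -0.4 -0.8]
 z 0.2101 xy 0.5198 0.1622 F [ 0.6 -1.1 -1.5]
 z 0.2081 xy 0.5198 0.1622 F [-0.6  0.2 -0.8]
 z 0.2063 xy 0.5200 0.1623 F [-1.3 -0.3  4.4]
```

The collar met the rim at TCP z ≈ 0.2065, so the collar offset is about 2 mm, which is plausible. I keep sliding slowly; the expected sliding force is about 5 N on the gauge reading.

```bash

python3 -m pendant '[{"travel":[0.0005,0,0],"twist":0},{"travel":[0.001,0,0],"twist":0},{"travel":[0.0015,0,0],"twist":0}]' >/dev/null && python3 ok.py 8 && \
python3 -m pendant '[{"travel":[0.001,0,0],"twist":0},{"travel":[0.002,0,0],"twist":0},{"travel":[0.003,0,0],"twist":0}]' >/dev/null && python3 ok.py 8 && \
python3 -m pendant '[{"travel":[0.001,0,0],"twist":0},{"travel":[0.002,0,0],"twist":0},{"travel":[0.003,0,0],"twist":0}]' >/dev/null && python3 ok.py 8 && \
python3 -m pendant '[{"travel":[0.001,0,0],"twist":0},{"travel":[0.002,0,0],"twist":0},{"travel":[0.003,0,0],"twist":0}]' >/dev/null && python3 ok.py 8
```

```text
z 0.2055 xy 0.5203 0.1624 F [-2.3 -0.1  5.6]
 z 0.2025 xy 0.5203 0.1624 F [-1.2 -0.4  5.3]
 z 0.1994 xy 0.5203 0.1624 F [-0.9 -1.7  4.4]
 z 0.1963 xy 0.5203 0.1624 F [-1.5  0.2  5. ]
```

```bash

python3 -m pendant '[{"travel":[0.001,0,0],"twist":0},{"travel":[0.002,0,0],"twist":0},{"travel":[0.003,0,0],"twist":0}]' >/dev/null && python3 ok.py 7.5 && \
python3 -m pendant '[{"travel":[0.001,0,0],"twist":0},{"travel":[0.002,0,0],"twist":0},{"travel":[0.003,0,0],"twist":0}]' >/dev/null && python3 ok.py 7.5 && \
python3 -m pendant '[{"travel":[0.001,0,0],"twist":0},{"travel":[0.002,0,0],"twist":0},{"travel":[0.003,0,0],"twist":0}]' >/dev/null && python3 ok.py 7.5 && \
python3 -m pendant '[{"travel":[0.001,0,0],"twist":0},{"travel":[0.002,0,0],"twist":0},{"travel":[0.003,0,0],"twist":0}]' >/dev/null && python3 ok.py 7.5 && \
python3 -m pendant '[{"travel":[0.001,0,0],"twist":0},{"travel":[0.002,0,0],"twist":0},{"travel":[0.003,0,0],"twist":0}]' >/dev/null && python3 ok.py 7.5
python3 - <<'E'
from h import *
sc=ctrl.get_image("scene")[:,:,::-1]
cv2.imwrite("pics/s9c.png",cv2.resize((255*(np.clip(sc[110:210,310:410]/200.,0,1))**.5).astype(np.uint8),None,fx=6,fy=6,interpolation=0))
E
```

```text
z 0.1932 xy 0.5203 0.1624 F [-1.1 -0.7  5.8]
 z 0.1902 xy 0.5202 0.1624 F [-0.8 -0.1  4. ]
 z 0.1871 xy 0.5203 0.1624 F [-1.5 -1.   5.1]
 z 0.1840 xy 0.5202 0.1624 F [-1.2 -0.4  4.5]
 z 0.1809 xy 0.5202 0.1624 F [-1.8 -0.2  4.6]
```

View pics/s9c.png

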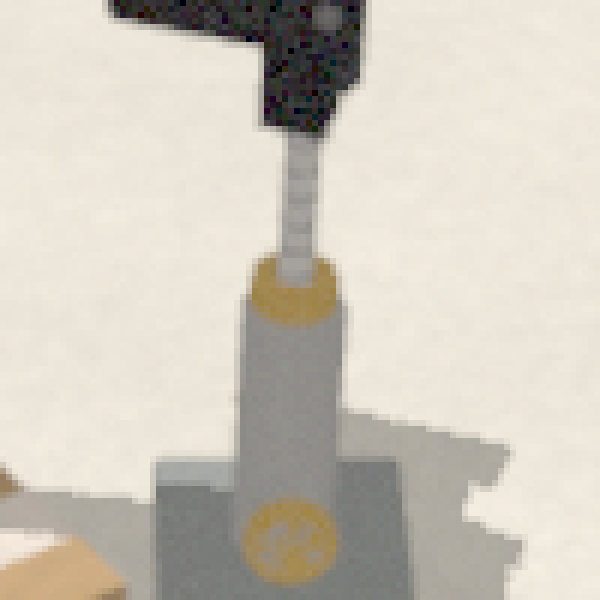

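The collar sits on the rim (crop row ≈ 320) and slides up the rod. Now 0.6 mm steps through the range where the bottom can be, TCP z 0.176 to 0.143.

```bash

python3 -m pendant '[{"travel":[0.001,0,0],"twist":0},{"travel":[0.002,0,0],"twist":0}]' >/dev/null && python3 ok.py 7 && \
python3 -m pendant '[{"travel":[0.0003,0,0],"twist":0},{"travel":[0.0006,0,0],"twist":0}]' >/dev/null && python3 ok.py 7 && \
python3 -m pendant '[{"travel":[0.0003,0,0],"twist":0},{"travel":[0.0006,0,0],"twist":0}]' >/dev/null && python3 ok.py 7 && \
python3 -m pendant '[{"travel":[0.0003,0,0],"twist":0},{"travel":[0.0006,0,0],"twist":0}]' >/dev/null && python3 ok.py 7 && \
python3 -m pendant '[{"travel":[0.0003,0,0],"twist":0},{"travel":[0.0006,0,0],"twist":0}]' >/dev/null && python3 ok.py 7 && \
python3 -m pendant '[{"travel":[0.0003,0,0],"twist":0},{"travel":[0.0006,0,0],"twist":0}]' >/dev/null && python3 ok.py 7 && \
python3 -m pendant '[{"travel":[0.0003,0,0],"twist":0},{"travel":[0.0006,0,0],"twist":0}]' >/dev/null && python3 ok.py 7 && \
python3 -m pendant '[{"travel":[0.0003,0,0],"twist":0},{"travel":[0.0006,0,0],"twist":0}]' >/dev/null && python3 ok.py 7 && \
python3 -m pendant '[{"travel":[0.0003,0,0],"twist":0},{"travel":[0.0006,0,0],"twist":0}]' >/dev/null && python3 ok.py 7
```

```text
z 0.1787 xy 0.5202 0.1624 F [-1.1 -0.4  4.8]
 z 0.1781 xy 0.5202 0.1624 F [-1.3 -1.4  5.4]
 z 0.1775 xy 0.5201 0.1624 F [-2.1 -0.1  4.9]
 z 0.1769 xy 0.5202 0.1624 F [-1.4 -0.9  4.3]
 z 0.1763 xy 0.5202 0.1623 F [-1.4 -0.7  3.7]
 z 0.1756 xy 0.5201 0.1624 F [-1.2 -0.5  5.2]
 z 0.1750 xy 0.5201 0.1624 F [-1.3 -0.3  5.3]
 z 0.1747 xy 0.5202 0.1624 F [-2.5 -1.3  7.9]
```

The force jumped to 7.9 N and the last step moved only 0.3 mm instead of 0.6. I hold, then read again.

```bash
python3 -m pendant '[{"travel":[0,0,0],"twist":0}]' >/dev/null; python3 ok.py 8;  python3 -m pendant '[{"travel":[0.0003,0,0],"twist":0},{"travel":[0.0006,0,0],"twist":0}]' >/dev/null; python3 ok.py 9
```

```text
z 0.1748 xy 0.5202 0.1624 F [-1.1 -1.5  4.6]
 z 0.1747 xy 0.5203 0.1624 F [-2.9 -1.8  8.4]
```

```bash
python3 -m pendant '[{"travel":[0.0003,0,0],"twist":0},{"travel":[0.0006,0,0],"twist":0},{"travel":[0.0006,0,0],"twist":0},{"travel":[0.0006,0,0],"twist":0}]' >/dev/null; python3 ok.py 9
```

```text
z 0.1747 xy 0.5204 0.1625 F [-2.8 -0.8  8.1]
```

The bottom is firm: z does not move. I press a touch harder and hold for a sure reading. Even if the collar carried nothing, that stays below 15 N.

```bash
python3 -m pendant '[{"travel":[0.0005,0,0],"twist":0},{"travel":[0.0008,0,0],"twist":0},{"travel":[0.0008,0,0],"twist":0}]' >/dev/null; python3 ok.py 11 && python3 -m pendant '[{"travel":[0.0008,0,0],"twist":0},{"travel":[0.0009,0,0],"twist":0},{"travel":[0.0009,0,0],"twist":0}]' >/dev/null; python3 ok.py 11
```

```text
z 0.1747 xy 0.5206 0.1626 F [-3.4 -0.7  8.8]
 z 0.1747 xy 0.5208 0.1627 F [-2.9 -1.9  9.8]
```

The reading is about 11 N in total, so at least 5 N on the bottom, held steadily. I relax, relieve the small side force, and open.

```bash
python3 -m pendant '[{"travel":[0.0001,-0.0005,0],"twist":0},{"travel":[0.0001,-0.0007,0],"twist":0},{"travel":[0.0001,-0.0007,0],"twist":0}]'; python3 ok.py 11; python3 -m pendant '[{"travel":[0,0,0],"twist":0},{"travel":[0,0,0],"twist":0},{"travel":[0,0,0],"twist":0},{"travel":[0,0,0],"twist":0},{"travel":[0,0,0],"twist":0},{"travel":[0,0,0],"twist":0}]' 0.6; python3 - <<'E'
from h import *
st,im=snap("pics/w10.png")
sc=ctrl.get_image("scene")[:,:,::-1]
cv2.imwrite("pics/s10c.png",cv2.resize((255*(np.clip(sc[90:190,310:410]/200.,0,1))**.5).astype(np.uint8),None,fx=6,fy=6,interpolation=0))
E
```

```text
time: 18.85
position: [0.5204, 0.1626, 0.1747]
tool_rot: [1.01, 1.325, -1.001]
ft_force: [-0.2, -0.3, 5.0]
grip_width: 0.238
 z 0.1747 xy 0.5204 0.1626 F [-0.2 -0.3  5. ]
time: 19.6
position: [0.5204, 0.1626, 0.1747]
tool_rot: [1.01, 1.325, -1.001]
ft_force: [-0.4, 0.3, -0.2]
grip_width: 0.779
```

View pics/w10.png

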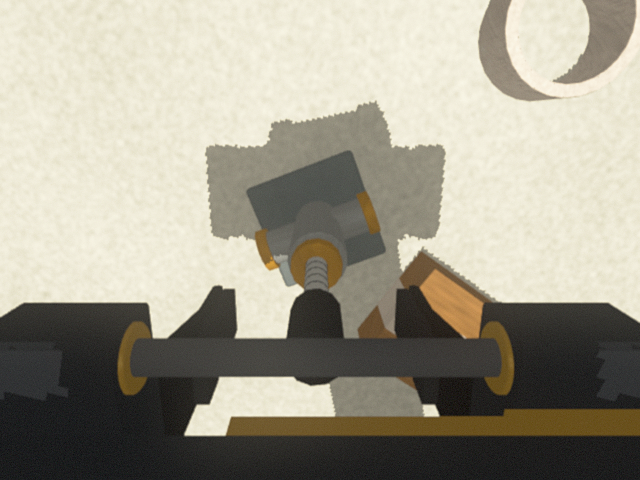

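View pics/s10c.png

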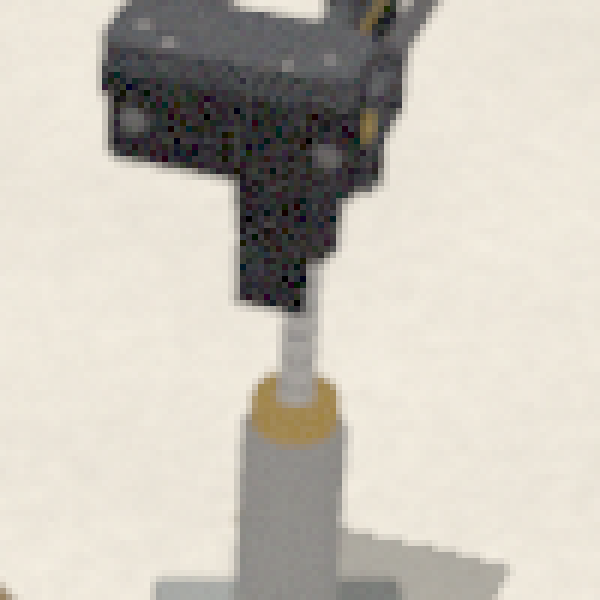

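The fingers are clear on both sides of the grip (columns ≈ 235 and 397, grip 288–343), and the collar sits on the rim. I withdraw straight up.

```bash
python3 -m pendant '[{"travel":[-0.01,0,0],"twist":0},{"travel":[-0.03,0,0],"twist":0},{"travel":[-0.055,0,0],"twist":0},{"travel":[-0.085,0,0],"twist":0},{"travel":[-0.115,0,0],"twist":0},{"travel":[-0.13,0,0],"twist":0},{"travel":[-0.13,0,0],"twist":0},{"travel":[-0.13,0,0],"twist":0}]'; python3 -m pendant '[{"travel":[0,-0.03,0],"twist":0},{"travel":[0,-0.06,0],"twist":0},{"travel":[0,-0.06,0],"twist":0},{"travel":[0,-0.06,0],"twist":0},{"travel":[0,-0.06,0],"twist":0}]'; python3 - <<'E'
from h import *
st,im=snap("pics/w11.png")
sc=ctrl.get_image("scene")[:,:,::-1].copy();cv2.imwrite("pics/s11.png",sc)
cv2.imwrite("pics/s11c.png",cv2.resize((255*(np.clip(sc[90:190,310:410]/200.,0,1))**.5).astype(np.uint8),None,fx=6,fy=6,interpolation=0))
z0=.0417
for n,z in [("rim",.105),("grip bottom",z0+.13),("grip top",z0+.17)]: print(n,proj("scene",(.519,.1615,z)),wproj(st,(.5195,.1617,z)))
E
```

```text
time: 20.7
position: [0.5194, 0.1618, 0.3036]
tool_rot: [1.009, 1.326, -1.002]
ft_force: [0.2, -0.2, 0.4]
grip_width: 0.8
time: 21.32
position: [0.462, 0.1457, 0.3029]
tool_rot: [1.009, 1.328, -1.002]
ft_force: [-0.1, -0.1, 0.2]
grip_width: 0.802
rim [[359.1786 160.3085]] [316.6445 142.0535]
grip bottom [[360.7852 131.3625]] [316.5785 146.9695]
grip top [[361.819  112.7357]] [316.5225 151.1377]
```

View pics/w11.png

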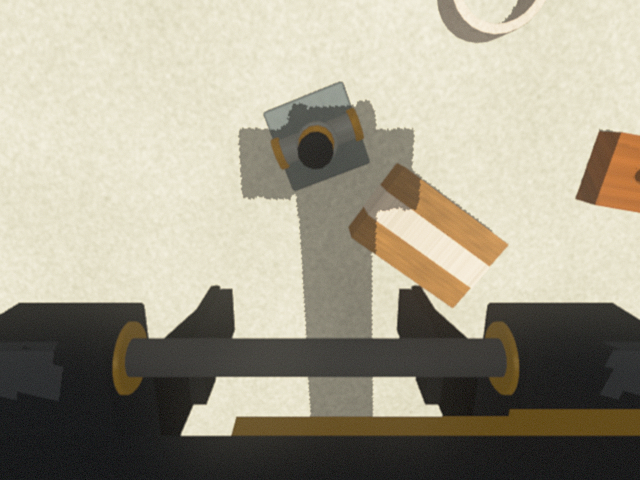

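View pics/s11.png

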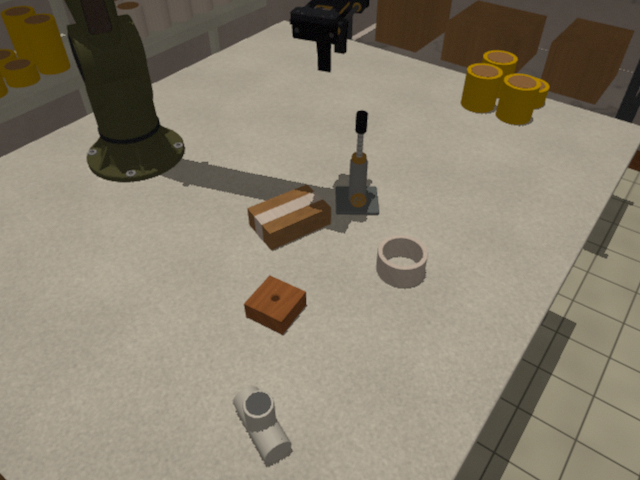

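View pics/s11c.png

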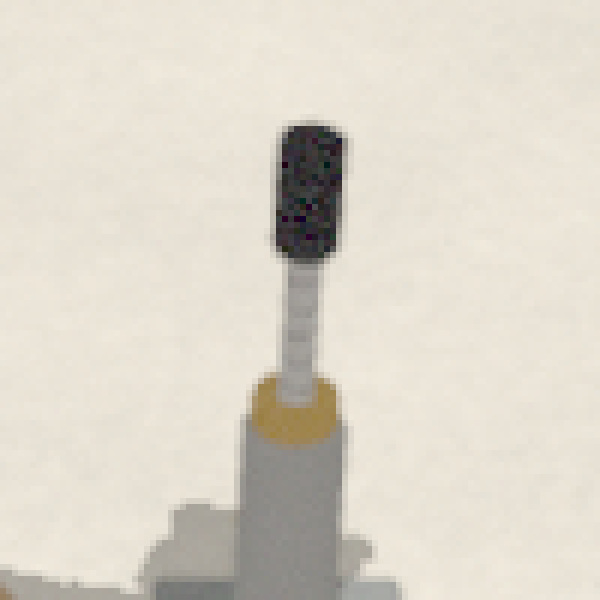

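In the scene view the gauge stands upright, with the grip top at about (361.7,112) against the predicted (361.8,112.7), and the collar is on the rim. The wrist view shows it upright too, at (316,150) against (316.5,151). The bystanders look unmoved. I hand in.

```bash
python3 -c "
from bench import ctrl
print(ctrl.close_job())"
```

```text
the job is handed in; nothing more can be done
None
```

I took the gauge out of its holder, lowered it into the valve tube and pressed it onto the bottom, where it now stands released with its collar on the rim. The job was handed in at about 21 s of the 56 s allowed, and no verdict was reported.

- **Bottom reading:** The collar met the rim and slid with a steady force of about 6 N. At a rod depth of about 63 mm the rod stopped dead. I then pressed with about 11 N in total, so 5 N or more on the bottom after the collar's share. That is below the 15 N limit even if the collar carried none of it.
- **After release:** The last pictures show the gauge upright, the collar on the rim and the gripper clear. The gauge's top was within about 1 pixel (2 mm) of where it should be for a rod on the bottom. By eye, the tape, carton and tee had not moved; I did not measure them.
- **Disagreement:** Before insertion the scene and wrist views differed by about 1 mm on how the rod lined up with the bore. I corrected by a value in between and the rod went in with no noticeable side load. While pressing, a side force of about 3 N built up, and I relieved it before opening the gripper.
- **Not checked directly:** The force on the bottom is worked out from the wrist force minus the collar's friction, and readings scatter by about 1 N.

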